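Wind the press shut by its wing screw

ROBOT

A 6-joint arm with a two-finger parallel gripper is mounted at the origin on a cart in front of the work surface, level with it; the furniture and walls round the work are solid. World frame = base frame: x ahead of the robot, y to its left, z up, the work surface at z = 0. Lengths are in m, angles in rad, forces in N, time in s.
With the tool pointing down it reaches from about 0.275 to 1 m from the base axis. Payload 8.4 kg.
Tool frame: the origin (TCP) lies at the centre of the arm's flange, where the gripper is bolted on; the fingertips stand 173 mm ahead of it and the grasp point (between the pads) lies manip.hold_point_z ahead of it (manip.hold_point_z is the distance from the TCP to the grasp point, in m); z points along the fingers, y is the line along which they close (so a half turn about z gives the same grasp; the last joint's range is limited). The gripper opens to 85 mm and grips with 20 to 120 N. Pads are 22 mm wide; open, the fingers measure 114 mm over their backs; the gripper's body (76 mm by 85 mm) begins 54 mm behind the grasp point. The pads swing forward as they close: fully open they stand 13 mm farther back than shut.
Start: joints at [1.268, 0.353, 1.633, -0, 1.155, -0.002], TCP at [0.185, 0.597, 0.405] pointing down, gripper open.
Joint ranges: [-2.63, 2.63], [-0.92, 2.1], [0.06, 2.66], [-1.3, 4.44], [0, 2.69], [-3.02, 3.02]. Speed limits (rad/s): [2.22, 2.22, 2.79, 3.14, 3.14, 3.14].

INTERFACE

Orientations are given as [roll, pitch, yaw] about the fixed x, y, z axes, in that order (R = Rz(yaw) Ry(pitch) Rx(roll)).
In Python, from plant import manip gives the robot as it stands. The module is installed in compiled form; this text tells all that it offers.
- The arm moves only by the shell command python3 -m crank 'ROWS' [FORCE]. ROWS is JSON, one flat list of numbers, 5 for each row, row after row: the gripper command: -1 is fully open, 1 is shut, values between are in proportion, then the shift along the tool's x, y, z in mm, then the turn about the tool's z in degrees. In form: [jaw, tx, ty, tz, twist, jaw, tx, ty, tz, twist, ...]. A call has 1 to 12 rows; each row shifts and turns the commanded pose from where the row before left it, along the tool's axes as they then stand; what a row does not reach is not made up. A row lasts 1/12 s, in which the tool goes at most 41.7 mm and 7.16 degrees, less where a joint would pass 70% of its speed; a pose out of reach is approached as far as the arm can. A call is refused whole if a number of a shift passes 41.7 or a number of a turn 7.16, either way. A call with a gripper value outside its range is refused whole. The fingers move at their own pace and stop on an object; FORCE is the grip in N (left out, the last holds). Time passes only in rows, so rows that do not move let the fingers close. It gives the time, the measured TCP pose, the force, the opening and the grip force at its end, in the units of the state.
- manip.observe(): the state, without advancing time (a new reading comes with each control period).
- manip.read_camera(name): name is "side" or "top"; returns the picture (420x560x3 uint8, red, green, blue); there is no depth.
- manip.camera_model(name): a dict with "fx", "fy", "cx", "cy" (pixels), "k1" (the pictures are not rectified: a ray, as slopes to the right and down, at radius r is drawn at 1 + k1 r^2 times it, then the intrinsics apply), "camera_from_world" (4x4, takes a point from world to camera coordinates). Camera axes: x right, y down, z forward; pixel columns grow to the right and rows downward; lengths in m; the calibration is good to about 2 mm. A picture is of the moment at which its call begins. camera_model takes no time and is no camera call.
- manip.close_job(): hands the job in; it is judged then, once.
The state is a dict: "time_s": time; "joint_pos": joint angles; "qd": joint speeds; "joint_efforts": joint torques, N m; "tcp_pos": TCP position; "orientation": TCP orientation; "wrist_force": force on the tool from outside, world axes, zero at the start; "moment": the same for the moment, N m; "opening": opening from 0.0 (shut) to 1.0 (fully open); "gripper_force": force on a finger pad.
Only numpy, scipy, OpenCV 4.12 (cv2) and the standard library are available. Lean on these libraries where they do the work, as an engineer would, in place of code of your own. Each camera call takes 0.05 s, during which the arm holds its last target. There are 200 camera calls.

TASK

Close the small countertop press: push the wings of its loose screw round clockwise (seen from above) with the fingertips, stroke after stroke, until the pressing plate is fully home on the rim of the white tub. Do not pinch the screw, do not lift, tip or shove the press, and leave the jar, the spice tin and the cutter near it alone. Finish with the hand clear.

Things in the scene. Friction and masses are not known exactly. Their poses are not given: they have to be found in the camera images.
- press: Grey countertop press, loose on rubber feet, about 3 kg (over 10 N sideways at the wings may shift it). Origin on the worktop under the upright screw axis; x points from the screw to the rear column, z up, front is -x. Base 170 x 150 mm (x -80 to +90). An arm from the column (40 mm wide, x from -20 mm, top at z = 127 mm) carries the screw. The white tub under it is 72 mm across.
- column_top (a point): Middle of the top of the press's rear column, 51 mm behind the screw's axis, 178 mm above the worktop. The column is 50 mm wide and 14 mm thick, its inner face 44 mm from the axis: too close for fingers to pass behind the wings, so push the wings across the front, from the press's -y to its +y side.
- wing_screw (a joint): Turn of the screw, rad: 0 = fully home (plate on the rim, wings along the press's y axis), negative = still to turn; it grows as the screw is turned clockwise seen from above, sinking 12 mm a turn. It starts 1.2 to 1.8 turns from home, turns lightly (about 1 N at the wing), stays where it is left and meets a stop at 0.
- wing_a (a point): Half-way up the outer end of one wing of the brass wing screw, 34 mm from the axis. Two opposite wings, each an upright flat 7 mm thick, 24 mm tall (12 mm above and below this point), from the hub (radius 12 mm at most) to 37 mm from the axis. This point is 144 mm above the worktop at home, up to 22 mm more when loose.
- wing_b (a point): The same point of the other, identical wing.
- push_faces: The two wing faces that look against the clockwise turn (the ones to push on), each with the quarter of the hub beside it. Origin on the screw's axis at the wings' mid-height; its x axis runs along the wings.
- back_faces: The two opposite wing faces, each with its quarter of the hub; same origin. Pressing on these and on push_faces at once is pinching.
- tub_rim (a point): Centre of the white tub's rim, 62 mm above the press's underside, on the screw's axis.
- plate_under (a point): Centre of the underside of the white round pressing plate (78 mm across, 6 to 8 mm thick) that hangs on the screw; it moves down with the screw without turning and meets tub_rim when home.
- honey: Loose glass honey jar with a metal lid, 71 mm across, 110 mm tall, origin under its middle; to be left alone.
- spice_tin: Loose round spice tin with a dark lid, 55 mm across, 72 mm tall, origin under its middle; to be left alone.
- cutter: Loose fluted metal pastry cutter, 68 mm across, 32 mm tall, origin under its middle; to be left alone.
Not all that is in view belongs to the job. There is more than one size of the press; the job needs the larger.

How it is judged:
By the outcome, as a careful person would: the job done as asked, in the order asked, and still so for the second after the job is handed in, with the robot touching nothing.
It also fails if it takes over 67 s, if anything falls off the work surface, if the arm or the gripper's body presses on something with over 40 N, if the wrist force passes 120 N, or if a joint passes its speed limit or range.

## Working session

There is one attempt and no reset: what is moved stays moved. The work goes in short steps, Python scripts to look and compute and a shell command to move; the robot and the scene stay as the last step left them, time stands still between calls to the robot, and variables do not carry over. Pictures are saved under pics/ and viewed, at most 10 in all, crops included, and the job is handed in when it is done.

```bash
mkdir -p pics; python3 - <<'E'
from plant import manip
import cv2,numpy as np
print(manip.observe(), manip.hold_point_z)
for n in("top","side"):
    im=manip.read_camera(n); cv2.imwrite(f"pics/{n}0.png",im[:,:,::-1]); print({k:np.round(v,4).tolist() for k,v in manip.camera_model(n).items()})
E
```

```text
{'time_s': 0.0, 'joint_pos': array([ 1.26757074e+00,  3.53670920e-01,  1.63416709e+00, -1.06513714e-05,
        1.15516265e+00, -2.37705084e-03]), 'qd': array([-9.12124656e-04, -8.19919462e-05, -4.51574314e-04,  4.79358420e-04,
        1.15720528e-03, -9.02148109e-05]), 'joint_efforts': array([ 1.03772327e-03, -6.05246401e+01, -3.42071199e+01,  2.70785731e-04,
        9.31826478e-03, -3.99893690e-05]), 'tcp_pos': array([0.18512282, 0.59670275, 0.40393317]), 'orientation': array([-3.14018463e+00,  6.39153980e-06,  2.84074843e+00]), 'wrist_force': array([ 0.29408302,  0.25749517, -0.16002255]), 'moment': array([ 0.01035169,  0.06706869, -0.02588436]), 'gripper_force': 0.0, 'opening': 0.9991890102567654} 0.1547
{'fx': 488.5156, 'fy': 488.5156, 'cx': 280.1765, 'cy': 213.1127, 'k1': -0.1577, 'camera_from_world': [[-0.0212, -0.9998, 0.0025, 0.0116], [-0.9877, 0.0205, -0.155, 0.5012], [0.1549, -0.0057, -0.9879, 1.3091], [0.0, 0.0, 0.0, 1.0]]}
{'fx': 467.4305, 'fy': 467.4305, 'cx': 275.8817, 'cy': 215.5225, 'k1': -0.0638, 'camera_from_world': [[0.9892, -0.144, 0.0268, -0.5143], [-0.0283, -0.3677, -0.9295, 0.1299], [0.1437, 0.9187, -0.3678, 0.986], [0.0, 0.0, 0.0, 1.0]]}
```

View pics/top0.png

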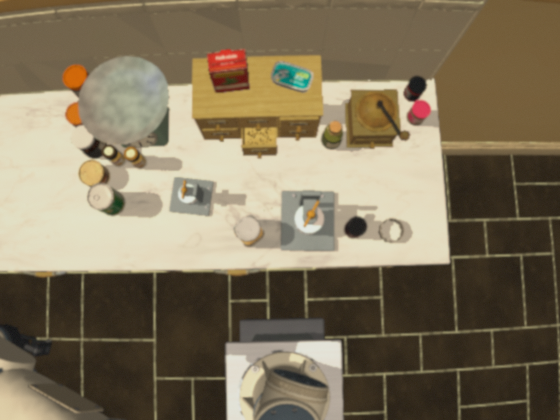

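View pics/side0.png

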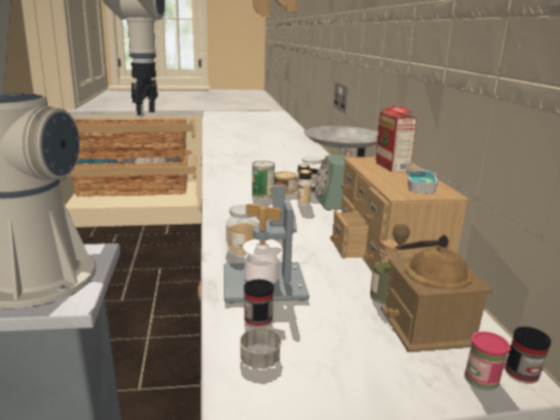

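The top view shows the large press at about (308,220), with honey at (248,230), the tin at (356,228), the cutter at (391,230) and the small press at (192,195). In the side view the large press is at about (265,240). Next I'll zoom in and measure.

```bash
cat >h.py <<'E'
from plant import manip
import cv2,numpy as np
def ray(n,uv):
    m=manip.camera_model(n);K=np.array([[m["fx"],0,m["cx"]],[0,m["fy"],m["cy"]],[0,0,1]])
    T=m["camera_from_world"];p=cv2.undistortPoints(np.array([[uv]],float),K,np.array([m["k1"],0,0,0,0.]))[0,0]
    # k1 model is the OpenCV radial one
    d=T[:3,:3].T@np.array([p[0],p[1],1]);o=-T[:3,:3].T@T[:3,3];return o,d
def plane(n,uv,z):
    o,d=ray(n,uv);return o+d*(z-o[2])/d[2]
def proj(n,P):
    m=manip.camera_model(n);K=np.array([[m["fx"],0,m["cx"]],[0,m["fy"],m["cy"]],[0,0,1]]);T=m["camera_from_world"]
    return cv2.projectPoints(np.array(P,float).reshape(-1,1,3),cv2.Rodrigues(T[:3,:3])[0],T[:3,3],K,np.array([m["k1"],0,0,0,0.]))[0][:,0]
def crop(n,x0,y0,w,h,s,out):
    im=manip.read_camera(n)[:,:,::-1];cv2.imwrite(out,cv2.resize(im[y0:y0+h,x0:x0+w],None,fx=s,fy=s,interpolation=cv2.INTER_CUBIC));return im
E
python3 - <<'E'
from h import *
a=crop("top",230,175,180,85,4,"pics/a.png");b=crop("side",210,170,110,110,5,"pics/b.png")
top=cv2.resize(a[175:260,230:410],None,fx=4.4,fy=4.4,interpolation=3);
s=cv2.resize(b[170:280,210:320],None,fx=2.0,fy=2.0,interpolation=3)
for n,im,(x0,y0,x1,y1) in(("top",a,(285,180,345,250)),("side",b,(230,190,300,260))):
    hsv=cv2.cvtColor(im,cv2.COLOR_BGR2HSV);m=cv2.inRange(hsv,(8,130,90),(24,255,255));mm=np.zeros_like(m);mm[y0:y1,x0:x1]=m[y0:y1,x0:x1]
    ys,xs=np.nonzero(mm);print(n,len(xs),xs.mean(),ys.mean(),xs.min(),xs.max(),ys.min(),ys.max(),cv2.minAreaRect(np.c_[xs,ys].astype(np.float32)))
for uv in((282,192),(334,192),(335,249),(280,249)):print(uv,plane("top",uv,.02).round(3))
E
```

```text
top 98 311.31632653061223 212.57142857142858 305 318 201 224 ((311.14862060546875, 212.3918914794922), (7.57271146774292, 25.8060359954834), 17.10272979736328)
side 317 263.22397476340694 212.76971608832807 248 278 206 228 ((262.1784973144531, 217.47677612304688), (31.44817543029785, 20.866558074951172), 8.530765533447266)
(282, 192) [ 0.564 -0.005  0.02 ]
(334, 192) [ 0.561 -0.152  0.02 ]
(335, 249) [ 0.4   -0.149  0.02 ]
(280, 249) [0.404 0.004 0.02 ]
```

View pics/a.png

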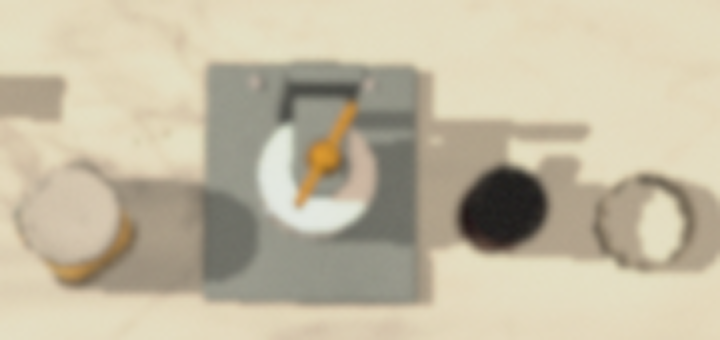

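View pics/b.png

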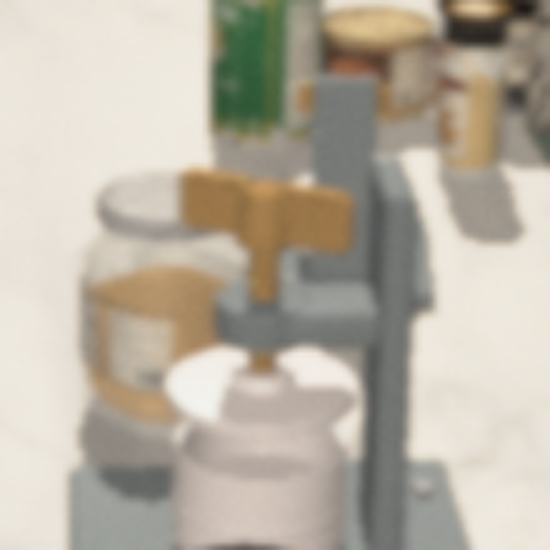

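The top crop shows the wings running from (299,203) to (352,103), with the hub at (323,156). The side crop shows the wing tops at (183,172) and (352,190). Now I'll triangulate.

```bash
python3 - <<'E'
from h import *
def tri(a,b):
    (o1,d1),(o2,d2)=ray("top",a),ray("side",b)
    s=np.linalg.lstsq(np.c_[d1,-d2],o2-o1,rcond=None)[0];p,q=o1+s[0]*d1,o2+s[1]*d2
    return (p+q)/2,np.linalg.norm(p-q)
A=lambda x,y:((x+.5)/4-.5+230,(y+.5)/4-.5+175)
B=lambda x,y:((x+.5)/5-.5+210,(y+.5)/5-.5+170)
f,e1=tri(A(299,205),B(183,172));r,e2=tri(A(353,102),B(352,190));print(f.round(4),e1,r.round(4),e2,(f+r)/2,np.linalg.norm(f-r))
d=(r-f);print("wing dir deg (world, from +x CCW)",np.degrees(np.arctan2(d[1],d[0])))
print("hub",plane("top",A(323,156),.175))
for z in(.160,.1705,.176):
    print(z,plane("top",A(299,205),z),plane("top",A(353,102),z), "side",plane("side",B(183,172),z),plane("side",B(352,190),z))
for z,P in((.018,[(207,63),(416,66),(417,300),(204,300)]),):
    print([plane("top",A(*p),z).round(4).tolist() for p in P])
print("plate",plane("top",A(317,175),.085))
# bottom edge of wing in side at front end
c=(f+r)/2
for zt in(.156+.0144,.156+.020):
    print(zt,"pred side ends top", [proj("side",[*p[:2],zt]).round(1).tolist() for p in(f,r)],B(183,172),B(352,190))
E
```

```text
[ 0.447  -0.0573  0.1736] 9.091510522389917e-05 [ 0.51   -0.0925  0.1775] 0.0005659926136478485 [ 0.47851795 -0.07490112  0.17553772] 0.07232972885452685
wing dir deg (world, from +x CCW) -29.181702310245004
hub [ 0.47714801 -0.0729833   0.175     ]
0.16 [ 0.44879044 -0.05804587  0.16      ] [ 0.51352255 -0.09402232  0.16      ] side [ 0.45014576 -0.02051589  0.16      ] [ 0.51734151 -0.04675532  0.16      ]
0.1705 [ 0.44743515 -0.0574665   0.1705    ] [ 0.51160596 -0.09313098  0.1705    ] side [ 0.44767354 -0.04890425  0.1705    ] [ 0.51277688 -0.0743266   0.1705    ]
0.176 [ 0.44672524 -0.05716302  0.176     ] [ 0.51060203 -0.0926641   0.176     ] side [ 0.44637856 -0.06377434  0.176     ] [ 0.51038588 -0.08876871  0.176     ]
[[0.5695, -0.0038, 0.018], [0.5644, -0.1516, 0.018], [0.3988, -0.1461, 0.018], [0.4021, 0.0019, 0.018]]
plate [ 0.47833673 -0.07474646  0.085     ]
0.1704 pred side ends top [[[246.2, 205.5]], [[280.0, 211.0]]] (246.2, 204.0) (280.0, 207.6)
0.176 pred side ends top [[[246.2, 202.9]], [[280.1, 208.3]]] (246.2, 204.0) (280.0, 207.6)
```

Measured: screw axis at (0.478, -0.0745) and press yaw about -2°. The wing tops are at about 0.175, so about 1.67 turns remain. Pushing takes four strokes with the fingers shut. The first rows shut the fingers, square the tool up and travel over.

```bash
python3 -m crank '[1,0,0,0,-7.16, 1,0,0,0,-7.16, 1,0,0,0,-2.9, 1,0,-20,0,0, 1,-8,-30,0,0, 1,-10,-36,0,0, 1,-10,-36,0,0, 1,-10,-36,0,0, 1,-10,-36,0,0, 1,-10,-36,0,0, 1,-10,-36,0,0, 1,-10,-36,0,0]'
python3 - <<'E'
import numpy as np
for T in list(range(100,301,10)):
    a=np.radians(T);u=np.array([np.cos(a),-np.sin(a)]);t=np.array([-np.sin(a),-np.cos(a)])
    c=26*u-(3.5+11*abs(t[0])+14.5*abs(t[1]))*t;print(T,c.round(1),(c/1000+[.478,-.0745]).round(4))
E
```

```text
time_s: 1.2
tcp_pos: [0.263, 0.2932, 0.4046]
orientation: [3.141, 0.0, -3.141]
wrist_force: [1.4, 0.1, -0.3]
opening: -0.001
gripper_force: 0.0
100 [ 12.1 -28.5] [ 0.4901 -0.103 ]
110 [  8.8 -30.9] [ 0.4868 -0.1054]
120 [  4.6 -32.7] [ 0.4826 -0.1072]
130 [ -0.4 -33.6] [ 0.4776 -0.1081]
140 [ -6.  -33.3] [ 0.472  -0.1078]
150 [-11.7 -31.7] [ 0.4663 -0.1062]
160 [-17.3 -28.5] [ 0.4607 -0.103 ]
170 [-22.2 -23.9] [ 0.4558 -0.0984]
180 [-26. -18.] [ 0.452  -0.0925]
190 [-29.  -14.9] [ 0.449  -0.0894]
200 [-31.6 -10.7] [ 0.4464 -0.0852]
210 [-33.3  -5.7] [ 0.4447 -0.0802]
220 [-33.9   0.1] [ 0.4441 -0.0744]
230 [-33.    6.3] [ 0.445  -0.0682]
240 [-30.6  12.4] [ 0.4474 -0.0621]
250 [-26.6  18. ] [ 0.4514 -0.0565]
260 [-21.1  22.7] [ 0.4569 -0.0518]
270 [-14.5  26. ] [ 0.4635 -0.0485]
280 [-12.1  28.5] [ 0.4659 -0.046 ]
290 [-8.8 30.9] [ 0.4692 -0.0436]
300 [-4.6 32.7] [ 0.4734 -0.0418]
```

```bash
python3 -m crank '[1,-12,-33,0,0, 1,-12,-33,0,0, 1,-12,-33,0,0, 1,-12,-33,0,0, 1,-12,-33,0,0, 1,-12,-33,0,0, 1,-12,-33,0,0, 1,-12,-33,0,0, 1,-12,-33,0,0, 1,-12,-33,0,0, 1,-10,-30,0,0, 1,0,-15,0,0]'
python3 -m crank '[1,0,0,0,0,1,0,0,0,0]'
```

```text
time_s: 2.2
tcp_pos: [0.3943, -0.083, 0.405]
orientation: [-3.141, 0.002, 3.14]
wrist_force: [-0.1, -0.1, -0.0]
opening: -0.001
gripper_force: 0.0
time_s: 2.37
tcp_pos: [0.3928, -0.0806, 0.4045]
orientation: [3.141, -0.001, 3.139]
wrist_force: [-0.3, -0.1, -0.0]
opening: 0.001
gripper_force: 0.0
```

```bash
python3 -m crank '[1,-5,-12,0,0, 1,-5,-12,10,0, 1,0,0,24,0, 1,0,0,24,0, 1,0,0,23,0, 1,0,0,0,0,1,0,0,0,0]'
python3 - <<'E'
from h import *
crop("side",190,120,140,140,4,"pics/c.png")
p=manip.observe()["tcp_pos"];print(p)
for z in(.173,.160,.186):
  q=proj("side",[p[0],p[1],p[2]-z])[0];print(z,(q-[190,120])*4)
E
```

```text
time_s: 2.95
tcp_pos: [0.4025, -0.103, 0.3233]
orientation: [3.141, -0.003, -3.141]
wrist_force: [0.5, -0.4, 0.6]
opening: -0.0
gripper_force: 0.0
[ 0.4031458  -0.10332086  0.32427085]
0.173 [141.49905818 415.33160023]
0.16 [141.14243106 390.1042405 ]
0.186 [141.85650079 440.28823765]
```

View pics/c.png

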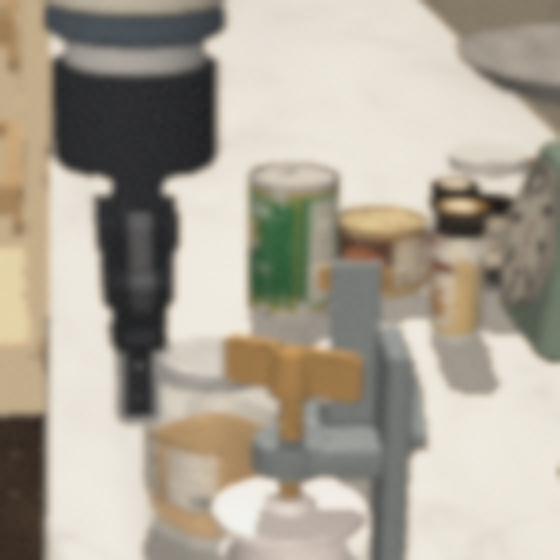

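The fingertip is at about (137,418) in the crop, which confirms the 173 mm tip length. Stroke 1:

```bash
python3 -m crank '[1,-20,3,0,0, 1,-20,3,0,0, 1,-1,8,0,0, 1,0,9,0,0, 1,0,6,0,0, 1,-1,6,0,0, 1,-2.4,6,0,0, 1,-4,5.5,0,0, 1,-5.6,4.7,0,0]'
python3 -m crank '[1,-6.5,3.3,0,0, 1,-2.4,2.5,0,0, 1,-3.3,2.4,0,0, 1,-4,2,0,0,1,0,0,0,0,1,0,0,0,0]'
python3 - <<'E'
from h import *
crop("side",220,170,80,80,6,"pics/d.png");crop("top",270,170,80,80,6,"pics/e.png")
cv2.imwrite("pics/de.png",np.hstack([cv2.imread("pics/d.png"),cv2.imread("pics/e.png")])[:, :].copy()) if 0 else cv2.imwrite("pics/de.png",cv2.resize(np.hstack([cv2.imread("pics/d.png"),cv2.imread("pics/e.png")]),(800,400)))
E
```

```text
time_s: 3.75
tcp_pos: [0.4569, -0.0523, 0.3238]
orientation: [-3.142, -0.0, 3.141]
wrist_force: [-1.0, -0.4, -0.1]
opening: 0.007
gripper_force: 0.4
time_s: 4.25
tcp_pos: [0.4735, -0.0427, 0.3236]
orientation: [3.142, 0.0, 3.141]
wrist_force: [-0.3, 0.4, -0.1]
opening: 0.001
gripper_force: 0.0
```

View pics/de.png

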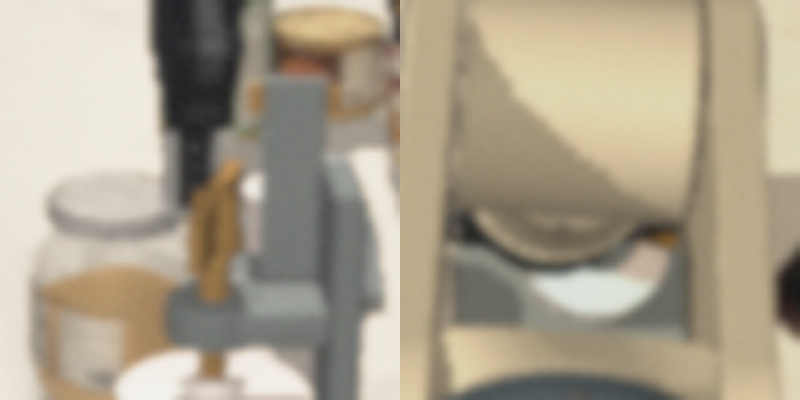

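The wings turned as intended: in the left half, the near wing end is now at about (205,240), pointing to -y. Next I go back around the front and start stroke 2.

```bash
python3 -m crank '[1,20,0,0,0, 1,20,0,0,0, 1,19,0,0,0, 1,0,-36,0,0,1,0,-36,0,0,1,0,-36,0,0,1,-27,0,0,0,1,-27,0,0,0,1,-27,0,0,0,1,0,0,0,0]'
python3 -m crank '[1,0,20,0,0,1,0,20,0,0,1,9,4,0,0,1,4.2,-1.8,0,0,1,5,-1,0,0,1,5.6,0.3,0,0,1,5.7,1.6,0,0,1,5.6,3.2,0,0,1,4.9,4.6,0,0,1,3.8,5.9,0,0,1,3,3.1,0,0]'
python3 -m crank '[1,2.6,4.2,0,0,1,1.7,5,0,0,1,0.6,5.8,0,0,1,-0.9,6.2,0,0,1,-2.4,6.1,0,0,1,-4,5.6,0,0,1,-5.5,4.7,0,0,1,-6.6,3.3,0,0,1,-2.4,2.5,0,0,1,-3.3,2.4,0,0,1,-4.2,1.8,0,0,1,0,0,0,0]'
python3 - <<'E'
from h import *
crop("side",220,170,80,80,6,"pics/f.png")
E
```

```text
time_s: 5.18
tcp_pos: [0.4991, -0.1518, 0.3244]
orientation: [-3.141, 0.005, 3.14]
wrist_force: [-0.2, 0.4, 0.0]
opening: -0.001
gripper_force: 0.0
time_s: 6.1
tcp_pos: [0.4478, -0.0902, 0.3237]
orientation: [3.141, -0.0, 3.141]
wrist_force: [1.2, -0.6, -0.2]
opening: 0.002
gripper_force: 0.4
time_s: 7.1
tcp_pos: [0.4736, -0.043, 0.3237]
orientation: [3.141, 0.0, 3.141]
wrist_force: [0.2, 0.3, 0.6]
opening: 0.004
gripper_force: 0.0
```

View pics/f.png

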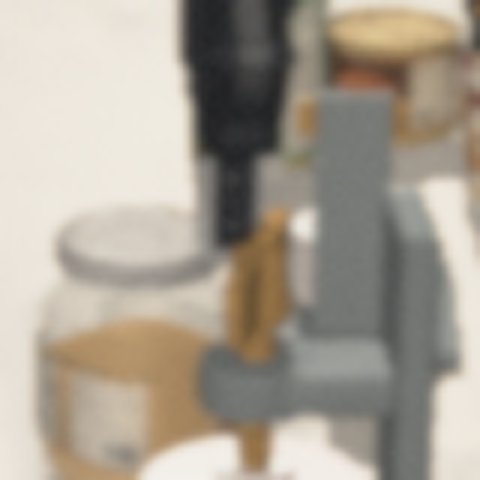

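The screw has sunk and the near wing points to -y again, with its end at about (245,300). Stroke 3 follows, with the tip 8 mm lower.

```bash
python3 -m crank '[1,20,0,0,0, 1,20,0,0,0, 1,19,0,0,0, 1,0,-36,4,0,1,0,-36,4,0,1,0,-36,0,0,1,-27,0,0,0,1,-27,0,0,0,1,-27,0,0,0,1,0,0,0,0]'
python3 -m crank '[1,0,20,0,0,1,0,20,0,0,1,9,4,0,0,1,4.2,-1.8,0,0,1,5,-1,0,0,1,5.6,0.3,0,0,1,5.7,1.6,0,0,1,5.6,3.2,0,0,1,4.9,4.6,0,0,1,3.8,5.9,0,0,1,3,3.1,0,0]'
python3 -m crank '[1,2.6,4.2,0,0,1,1.7,5,0,0,1,0.6,5.8,0,0,1,-0.9,6.2,0,0,1,-2.4,6.1,0,0,1,-4,5.6,0,0,1,-5.5,4.7,0,0,1,-6.6,3.3,0,0,1,-2.4,2.5,0,0,1,-3.3,2.4,0,0,1,-4.2,1.8,0,0,1,0,0,0,0]'
python3 -m crank '[1,20,0,0,0, 1,20,0,0,0, 1,19,0,0,0, 1,0,-36,0,0,1,0,-36,0,0,1,0,-36,0,0,1,0,0,0,0]'
python3 - <<'E'
from h import *
crop("side",220,170,80,80,6,"pics/g.png")
E
```

```text
time_s: 7.98
tcp_pos: [0.4989, -0.1523, 0.3164]
orientation: [-3.14, 0.005, 3.14]
wrist_force: [0.5, 0.3, 0.4]
opening: -0.004
gripper_force: 0.0
time_s: 8.9
tcp_pos: [0.4474, -0.0908, 0.3157]
orientation: [3.141, -0.0, 3.141]
wrist_force: [-0.1, -0.4, -0.2]
opening: 0.0
gripper_force: 0.4
time_s: 9.9
tcp_pos: [0.4732, -0.0435, 0.3157]
orientation: [3.141, 0.001, 3.141]
wrist_force: [-0.8, 0.6, 1.0]
opening: 0.001
gripper_force: 0.0
time_s: 10.48
tcp_pos: [0.4139, -0.1562, 0.3163]
orientation: [-3.139, 0.003, 3.139]
wrist_force: [0.3, 1.6, 0.2]
opening: -0.004
gripper_force: 0.0
```

View pics/g.png

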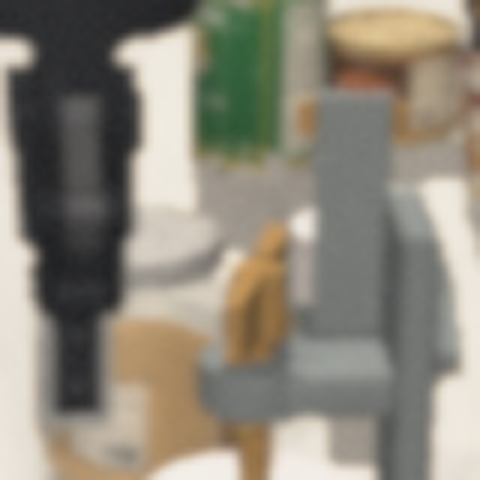

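The wings are one more half turn down, with the near end at about (250,310). The final stroke goes to about 260°, then creeps onto the stop while I watch the force.

```bash
python3 -m crank '[1,-27,0,0,0,1,-27,0,0,0,1,-27,0,0,0,1,0,0,0,0]'
python3 -m crank '[1,0,20,0,0,1,0,20,0,0,1,9,4,0,0,1,4.2,-1.8,0,0,1,5,-1,0,0,1,5.6,0.3,0,0,1,5.7,1.6,0,0,1,5.6,3.2,0,0,1,4.9,4.6,0,0,1,3.8,5.9,0,0,1,3,3.1,0,0]'
python3 -m crank '[1,2.6,4.2,0,0,1,1.7,5,0,0,1,0.6,5.8,0,0,1,-0.9,6.2,0,0,1,-2.4,6.1,0,0,1,-4,5.6,0,0,1,-2.7,2.3,0,0,1,0,0,0,0]'
python3 -m crank '[1,-1.5,1.3,0,0,1,0,0,0,0]'
python3 -m crank '[1,-1.3,1,0,0,1,0,0,0,0]'
```

```text
time_s: 10.87
tcp_pos: [0.4986, -0.1514, 0.3163]
orientation: [-3.141, 0.005, -3.141]
wrist_force: [-0.2, -0.4, 0.1]
opening: 0.001
gripper_force: 0.0
time_s: 11.78
tcp_pos: [0.4469, -0.0913, 0.3156]
orientation: [3.141, -0.0, 3.141]
wrist_force: [0.9, -0.5, 0.1]
opening: 0.003
gripper_force: 0.4
time_s: 12.45
tcp_pos: [0.4535, -0.056, 0.3157]
orientation: [3.141, 0.0, -3.141]
wrist_force: [-0.6, 0.4, 0.3]
opening: -0.0
gripper_force: 0.0
time_s: 12.62
tcp_pos: [0.4545, -0.0552, 0.3156]
orientation: [3.142, -0.0, 3.141]
wrist_force: [-0.4, 0.3, -0.1]
opening: 0.001
gripper_force: 0.0
time_s: 12.78
tcp_pos: [0.4556, -0.0544, 0.3157]
orientation: [-3.142, -0.0, 3.141]
wrist_force: [-0.4, -1.0, 0.4]
opening: -0.002
gripper_force: 0.2
```

```bash
python3 -m crank '[1,-1.5,1.3,0,0,1,-1,1.2,0,0,1,0,0,0,0]'
python3 -m crank '[1,-1,1,0,0,1,0,0,0,0]'
python3 -m crank '[1,-1,1,0,0,1,0,0,0,0]'
python3 -m crank '[1,-1,0.5,0,0,1,0,0,0,0]'
python3 -m crank '[1,-1,0,0,0,1,0,0,0,0]'
```

```text
time_s: 13.03
tcp_pos: [0.4582, -0.0517, 0.3157]
orientation: [3.142, 0.0, 3.141]
wrist_force: [0.2, -0.7, -0.0]
opening: 0.001
gripper_force: 0.1
time_s: 13.2
tcp_pos: [0.4591, -0.0507, 0.3157]
orientation: [3.142, 0.0, 3.141]
wrist_force: [-0.5, 0.2, -0.3]
opening: -0.001
gripper_force: 0.2
time_s: 13.37
tcp_pos: [0.4602, -0.0497, 0.3157]
orientation: [3.142, 0.0, 3.141]
wrist_force: [-0.5, -1.3, -0.3]
opening: 0.001
gripper_force: 0.2
time_s: 13.53
tcp_pos: [0.4611, -0.0493, 0.3157]
orientation: [3.142, -0.0, 3.141]
wrist_force: [-1.1, -0.0, 0.0]
opening: -0.003
gripper_force: 0.2
time_s: 13.7
tcp_pos: [0.4621, -0.0493, 0.3157]
orientation: [3.141, -0.0, 3.141]
wrist_force: [-1.2, -0.2, 0.1]
opening: 0.0
gripper_force: 0.3
```

```bash
for i in 1; do :; done
python3 -m crank '[1,-0.8,0,0,0,1,0,0,0,0]' | grep -E 'tcp|wrist'
python3 -m crank '[1,-0.8,0,0,0,1,0,0,0,0]' | grep -E 'tcp|wrist'
python3 -m crank '[1,-0.6,0,0,0,1,0,0,0,0]' | grep -E 'tcp|wrist'
```

```text
tcp_pos: [0.4629, -0.0493, 0.3157]
wrist_force: [-0.4, 0.2, -1.2]
tcp_pos: [0.4637, -0.0493, 0.3157]
wrist_force: [-0.8, 0.2, 0.4]
tcp_pos: [0.4643, -0.0493, 0.3157]
wrist_force: [-0.4, -0.0, -0.2]
```

```bash
python3 -m crank '[1,-0.6,0,0,0,1,0,0,0,0]' | grep -E 'tcp|wrist'
python3 -m crank '[1,-0.6,0,0,0,1,0,0,0,0]' | grep -E 'tcp|wrist'
python3 -m crank '[1,-0.5,0,0,0,1,0,0,0,0]' | grep -E 'tcp|wrist'
python3 - <<'E'
from h import *
crop("side",220,170,80,80,6,"pics/i.png")
E
```

```text
tcp_pos: [0.4649, -0.0493, 0.3157]
wrist_force: [-0.3, -0.1, -0.5]
tcp_pos: [0.4654, -0.0493, 0.3157]
wrist_force: [-1.0, -0.0, -0.0]
tcp_pos: [0.4658, -0.0493, 0.3156]
wrist_force: [-1.2, 1.1, -0.0]
```

View pics/i.png

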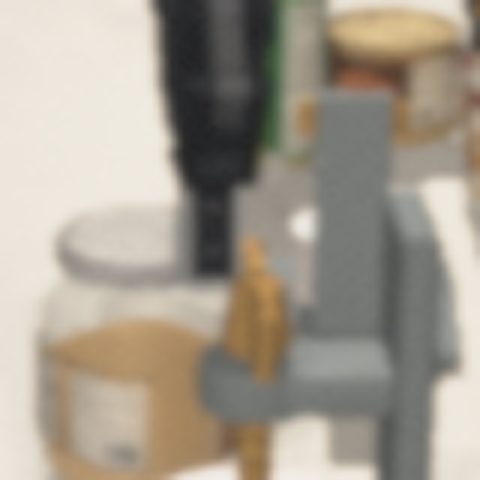

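The wings are nearly along the press's y axis, with the far end at about (255,245) and the near end at about (272,370). I keep creeping until the force rises.

```bash
python3 -m crank '[1,-0.6,0,0,0,1,0,0,0,0]' | grep -E 'tcp|wrist'
python3 -m crank '[1,-0.6,0,0,0,1,0,0,0,0]' | grep -E 'tcp|wrist'
python3 -m crank '[1,-0.5,0,0,0,1,0,0,0,0]' | grep -E 'tcp|wrist'
```

```text
tcp_pos: [0.4662, -0.0493, 0.3156]
wrist_force: [-3.2, 1.1, 1.3]
tcp_pos: [0.4665, -0.0493, 0.3155]
wrist_force: [-5.4, 1.5, 4.0]
tcp_pos: [0.4668, -0.0493, 0.3155]
wrist_force: [-7.0, 1.6, 4.9]
```

The stop is likely, but the hub could also be taking the load. To check, I back off, shift 5 mm outward and push again.

```bash
python3 -m crank '[1,4,0,0,0,1,0,5,0,0,1,-1,0,0,0,1,0,0,0,0]' | grep -E 'tcp|wrist'
python3 -m crank '[1,-1.5,0,0,0,1,0,0,0,0]' | grep -E 'tcp|wrist'
python3 -m crank '[1,-0.7,0,0,0,1,0,0,0,0]' | grep -E 'tcp|wrist'
python3 -m crank '[1,-0.5,0,0,0,1,0,0,0,0]' | grep -E 'tcp|wrist'
python3 -m crank '[1,-0.3,0,0,0,1,0,0,0,0]' | grep -E 'tcp|wrist'
```

```text
tcp_pos: [0.4652, -0.0441, 0.316]
wrist_force: [0.3, -0.3, 1.0]
tcp_pos: [0.4661, -0.0443, 0.3157]
wrist_force: [-2.3, 0.5, 1.0]
tcp_pos: [0.4665, -0.0443, 0.3155]
wrist_force: [-3.9, 1.0, 4.0]
tcp_pos: [0.4668, -0.0443, 0.3155]
wrist_force: [-5.8, 1.3, 4.5]
tcp_pos: [0.4669, -0.0443, 0.3155]
wrist_force: [-7.8, 1.5, 5.7]
```

The stop comes at the same x farther out on the wing, so the screw is home. I retreat forward, then up and away, and check.

```bash
python3 -m crank '[1,15,0,0,0,1,20,0,0,0,1,20,0,0,0,1,10,0,-20,0,1,0,0,-35,0,1,0,20,-30,0,1,0,40,0,0,1,0,40,0,0,1,0,40,0,0,1,0,40,0,0,1,0,40,0,0,1,0,0,0,0]' | grep -E 'tcp|wrist'
python3 -m crank '[1,0,40,0,0,1,0,40,0,0,1,0,40,0,0,1,0,0,0,0,1,0,0,0,0]' | grep -E 'tcp|wrist'
python3 - <<'E'
from h import *
a=crop("top",230,175,180,85,1,"pics/t.png");b=crop("side",210,190,100,80,1,"pics/s.png")
A=cv2.resize(a[175:260,230:410],(720,340),interpolation=2)[:,:];B=cv2.resize(b[185:255,220:310],(320,249),interpolation=2)
im=np.zeros((600,800,3),np.uint8);im[:340,:720]=A;im[345:594,:320]=B
im[345:594,330:650]=cv2.resize(b[235:305,220:310],(320,249),interpolation=2);cv2.imwrite("pics/fin.png",im)
L=lambda x,y:((x+.5)/4-.5+230,(y+.5)/4-.5+175)
print("home wings top z=.156 predicted crop px:",[((proj("top",[.478+s*.037*.033,-.0745+s*.037,.156])[0]-[230,175])*4).round() for s in(1,-1)])
E
```

```text
tcp_pos: [0.4031, 0.1813, 0.4014]
wrist_force: [-1.1, -1.6, 1.1]
tcp_pos: [0.4029, 0.2974, 0.4006]
wrist_force: [-0.4, -1.7, -1.0]
home wings top z=.156 predicted crop px: [array([263., 157.]), array([381., 158.])]
```

View pics/fin.png

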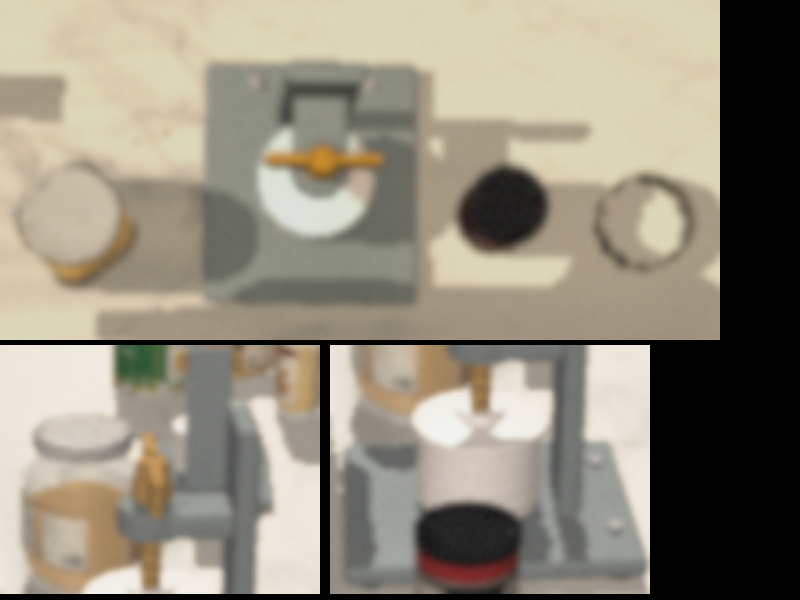

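The wings lie along the press's y axis, from (265,159) to (383,159), where home was predicted. The plate sits on the rim, nothing else has moved, and the hand is clear.

```bash
python3 -c "
from plant import manip
print(manip.close_job())"
```

```text
the job is handed in; nothing more can be done
None
```

The press is closed: the screw is against its stop, the plate looks home on the tub rim, nothing else appears to have moved, and the job is handed in with the hand clear.

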